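# Knife-edge check of instrument handles

### The job

Check the two replacement carrying handles for a slipped core, one at a time: lay the middle of the handle's bar across the knife edge of the stand, feet down over the stops, let go and see whether it stays level or tips onto a stop. If it stays level, stand it in the low plywood tray; if it tips, stand it in the deeper grey plastic tray; put the first handle away before you try the other. Set handles down on their feet without dropping them, and leave the other things on the bench alone.

Things in the scene. Friction and masses are not known exactly. Their poses are not given: they have to be found in the camera images.
- handle_a: Bow-shaped carrying handle on its two feet, 152 long (x), 24 wide (y), 49 mm high: black grip bar, 24 mm square in section, between aluminium feet 20 mm long centred 66 mm either side of the middle. A thin bright band marks the middle. Origin: middle of the handle, level with the feet's undersides; x along the bar, z up. Bar underside 25 mm, top 49 mm above the origin. Symmetric, about 0.36 kg.
- handle_b: Second handle: same look, size and frame as handle_a. In the bar of each handle is an unseen 0.2 kg steel core, either in the middle (sound: it balances) or slipped 50 mm to one side (faulty: centre of mass about 28 mm off the middle). Either, both or neither handle may be faulty.
- stand: Fixed balance stand, grey base plate 190 (x) by 60 (y) by 10 mm. Origin: centre of its underside on the bench. A steel wedge in the middle, 20 mm wide in y, rises to the knife edge. Two stops with rubber tops (26 by 34 mm, top 27 mm above the bench) stand 66 mm either side of the middle in x.
- edge (a point): Middle of the blunt knife edge, a flat 16 mm (stand x) by 20 mm (y), 60 mm above the bench. With the bar level on it along the stand's x, a handle's origin is 35 mm above the bench and its feet 8 mm clear of the stops. Let go, a sound handle stays level; a faulty one tips about 0.13 rad within half a second, comes to rest on one stop and stays across the edge.
- pass_tray: Fixed shallow plywood tray for handles that balance, 210 mm (x) by 170 mm (y) outside, walls 8 mm thick and 18 mm high. Origin: centre of its underside on the bench. Inner floor 8 mm above the bench. Room for both handles side by side with their bars along the tray's x (for instance 38 mm either side of its centre line).
- reject_tray: Fixed grey plastic tray for handles that tip, 210 mm (x) by 170 mm (y) outside, walls 4 mm thick and 35 mm high. Origin: centre of its underside on the bench. Inner floor 4 mm above the bench. Room for both handles side by side with their bars along the tray's x.
- jar: Bystander: closed jar, 64 mm across, 80 mm high, at the far side of the bench. Origin: centre of its underside.
- screwdriver: Bystander: screwdriver lying at the far side of the bench. Origin: under its middle.
- transformer: Bystander: small transformer, steel core with copper winding, 74 by 70 by 60 mm, at the far side of the bench. Origin: centre of its underside.
Things that resemble listed ones, but are neither listed nor needed, are in the scene too. What is shaped like the handle_b but orange, purple or turquoise is not meant.

How it is judged:
By the outcome, as a careful person would: the job done as asked, in the order asked, and still so for the second after the job is handed in, with the robot touching nothing.
It also fails if it takes over 72 s, if anything falls off the work surface, if the arm or the gripper's body presses on something with over 40 N, if the wrist force passes 120 N, or if a joint passes its speed limit or range.

### The arm

A 6-joint arm with a two-finger parallel gripper is mounted at the origin on the work surface. World frame = base frame: x ahead of the robot, y to its left, z up, the work surface at z = 0. Lengths are in mm, angles in rad, forces in N, time in s.
With the tool pointing down it reaches from about 400 to 925 mm from the base axis. Payload 12.5 kg.
Tool frame: the origin (TCP) lies between the finger pads; the fingertips stand robot.tip_extent ahead of it and the grasp point (between the pads) lies 8 mm behind it (robot.tip_extent is the distance from the TCP to the fingertips, in mm); z points along the fingers, y is the direction in which the jaws open and shut (so a half turn about z gives the same grasp; the last joint's range is limited). The gripper opens to 95 mm and grips with 3 to 60 N. Pads are 20 mm wide; open, the fingers measure 119 mm over their backs; the gripper's body (75 mm by 180 mm) begins 59 mm behind the grasp point.
Start: joints at [1.125, 0.491, 1.559, -0, 1.092, -0.106], TCP at [208.295, 589.287, 225.661] pointing down, gripper open.
Joint ranges: [-3.1, 3.1], [-0.84, 2.19], [0.05, 2.79], [-1.13, 4.28], [0.06, 2.93], [-2.69, 2.69]. Speed limits (rad/s): [2.22, 2.22, 2.79, 3.14, 3.14, 3.14].

### API

Orientations are given as a rotation vector (axis times angle).
In Python, from plant import robot, read_camera, camera_info, close_job, spot_in gives the robot as it stands.
- The arm moves only by the tool jog_arm, never from a script. Its argument "commands" is a list of rows, each an object of numbers: "dx", "dy", "dz": the shift along the tool's x, y, z in mm; "rx", "ry", "rz": the turn, a rotation vector about the tool's x, y, z in degrees; "grip": the finger opening in mm, from 0 to 95.1. A call has exactly 10 rows; each row is the pose to reach, as a shift and turn from the pose commanded when the call began, along the tool's axes at that moment; what a row does not reach only later rows make up. A row lasts 1/8 s, in which the tool goes at most 62.5 mm and 10.7 degrees, less where a joint would pass 70% of its speed; a pose out of reach is approached as far as the arm can. A call with a gripper value outside its range is refused whole. The fingers move at their own pace and stop on an object; "force" is the grip in N (left out, the last holds). Time passes only in rows, so rows that repeat a pose let the fingers close, or fill a call up. It gives the time, the measured TCP pose, the force and the opening at its end, in the units of the state.
- robot.state(): the state, without advancing time (a new reading comes with each control period).
- read_camera(name): name is "scene" or "top"; returns the picture (420x560x3 uint8, red, green, blue); there is no depth.
- camera_info(name): a dict with "vfov" (degrees; the focal length in pixels is half the picture's height over the tangent of half this angle, whatever the lens; pixels are square), "cx", "cy" (the principal point, pixels), "world_to_cam" (4x4, takes a point from world to camera coordinates). Camera axes: x right, y up, looking along -z (the intrinsics and any distortion apply to the point x, -y, -z); pixel columns grow to the right and rows downward; lengths in mm; the calibration is good to about 2 mm. A picture is of the moment at which its call begins. camera_info takes no time and is no camera call.
- close_job(): hands the job in, once; it reports no verdict.
Trained networks look in the newest picture that a camera, given by its name, has taken for a name from the list of things; names that differ only in an ending like _2 or _b are one class to them, and where a whole thing is asked for, a point or a joint stands for the part that bears it (a point fixed in the world has none). Each returns a list of dicts, best first, with "p" (0 to 1); they miss things now and then, are a little off and sometimes report something else, mostly with a low value. They report only what shows in the picture. A call takes as long as a camera call. They do not tell look-alikes from the thing itself.
- spot_in(camera, query): "bbox" ([left, top, right, bottom] in pixels, round what is visible of it).
The state is a dict: "time": time; "joint_positions": joint angles; "joint_vel": joint speeds; "effort": joint torques, N m; "tcp_pos": TCP position; "tcp_rot": TCP orientation; "wrist_force": force on the tool from outside, world axes, zero at the start; "ft_torque": the same for the moment, N m; "opening": finger opening in mm.
Only numpy, scipy, OpenCV 4.12 (cv2) and the standard library are available. Lean on these libraries where they do the work, as an engineer would, in place of code of your own. Each camera call takes 0.05 s, during which the arm holds its last target.

## Working session

There is one attempt and no reset: what is moved stays moved. The work goes in short steps, Python scripts to look and compute and a tool call to move; the robot and the scene stay as the last step left them, time stands still between calls to the robot, and variables do not carry over. Pictures are saved under pics/ and viewed, and the job is handed in when it is done.

Besides the shell and the picture viewer there is one more tool, called after "Emit:" by a JSON object that holds its "fn" and its "kwargs", one argument or row to a line. jog_arm: Moves the arm, as the interface text tells. Its arguments: {"type":"object","properties":{"commands":{"type":"array"},"force":{"type":"number"}},"required":["commands"]}

```bash
mkdir -p pics; ls
python3 - <<'E'
from plant import *
import cv2
for n in ("scene","top"):
    im=read_camera(n); cv2.imwrite(f"pics/{n}0.png",im[:,:,::-1]); i=camera_info(n); print(n,i)
    for q in ("handle_a","stand","pass_tray","reject_tray"):
        print(q,[(d['p'],d['bbox']) for d in spot_in(n,q)])
print(robot.state(), robot.tip_extent)
E
```

```text
pics
scene {'vfov': 43.907288137221705, 'cx': 278.61677993087426, 'cy': 207.81456020292853, 'world_to_cam': array([[-8.46006918e-02,  9.96157394e-01,  2.26532588e-02,
         5.68443084e+01],
       [-5.93160345e-01, -6.86168664e-02,  8.02154929e-01,
         2.64631761e+02],
       [ 8.00626959e-01,  5.44258471e-02,  5.96686098e-01,
        -1.67779391e+03],
       [ 0.00000000e+00,  0.00000000e+00,  0.00000000e+00,
         1.00000000e+00]])}
handle_a [(0.95, [340.0, 160.7, 395.2, 182.6]), (0.94, [280.8, 158.4, 319.5, 204.7]), (0.92, [197.7, 152.6, 246.1, 191.3]), (0.91, [271.1, 201.6, 289.9, 257.1]), (0.63, [197.7, 202.7, 231.0, 253.7])]
stand [(0.81, [332.1, 204.9, 362.5, 261.9]), (0.33, [346.3, 265.1, 360.9, 346.9])]
pass_tray [(0.63, [81.2, 181.4, 172.3, 242.7])]
reject_tray [(0.82, [394.8, 194.6, 491.6, 259.6])]
top {'vfov': 55.64765591904353, 'cx': 274.34880688235353, 'cy': 214.06515327153807, 'world_to_cam': array([[-2.64708887e-02, -9.99648311e-01, -1.59581707e-03,
        -2.92695254e+00],
       [ 9.93775273e-01, -2.64881113e-02,  1.08208531e-01,
        -5.52949904e+02]
[... 519 characters left out ...]
'time': 0.5, 'joint_positions': array([ 1.12540786e+00,  4.90965396e-01,  1.55893134e+00,  2.30511757e-05,
        1.09169930e+00, -1.05622778e-01]), 'joint_vel': array([-1.86612954e-04,  1.08225972e-03, -3.41644538e-04,  6.61623855e-04,
        1.73808538e-03, -5.13536906e-05]), 'effort': array([-2.87407001e-04, -6.12040544e+01, -2.58289289e+01,  6.93401042e-02,
        4.47153335e-02, -2.55677804e-05]), 'tcp_pos': array([208.2799601 , 589.27856684, 225.6094904 ]), 'tcp_rot': array([-5.31152244e-01, -3.09634498e+00, -3.62888678e-06]), 'wrist_force': array([ 0.63209323, -0.29783161,  0.12744409]), 'ft_torque': array([ 0.05151708, -0.02154483, -0.00426822]), 'opening': 95.00090327739782} 11.0
```

View pics/scene0.png

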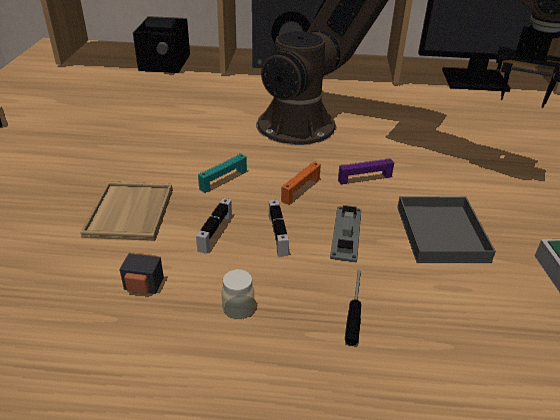

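View pics/top0.png

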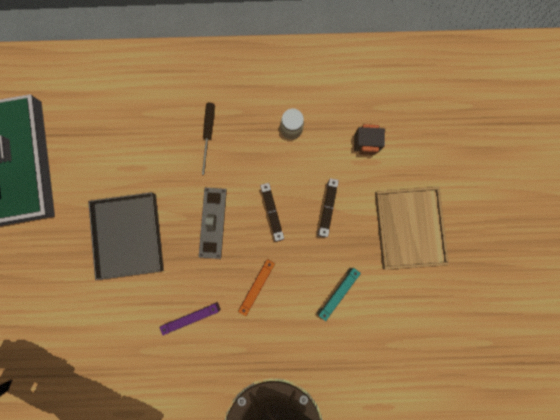

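Run:
```python
import cv2
a=cv2.imread("pics/top0.png")[165:345,80:460]; cv2.imwrite("pics/crop0.png",cv2.resize(a,None,fx=2.1,fy=2.1,interpolation=cv2.INTER_CUBIC))
a=cv2.imread("pics/scene0.png")[145:270,70:500]; cv2.imwrite("pics/crop1.png",cv2.resize(a,None,fx=1.85,fy=1.85,interpolation=cv2.INTER_CUBIC))
```

```text
(no output)
```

View pics/crop0.png

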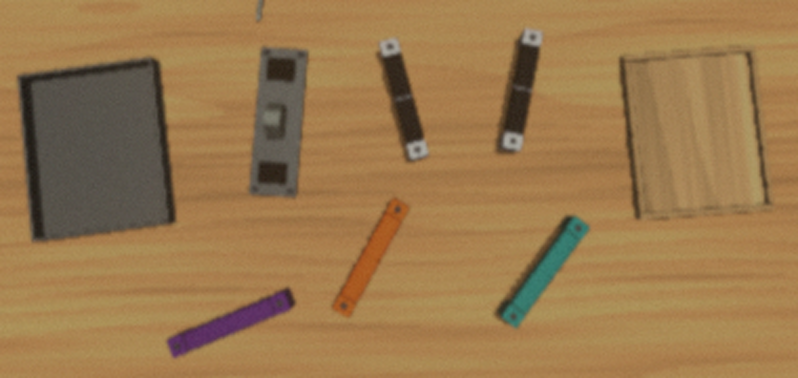

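View pics/crop1.png

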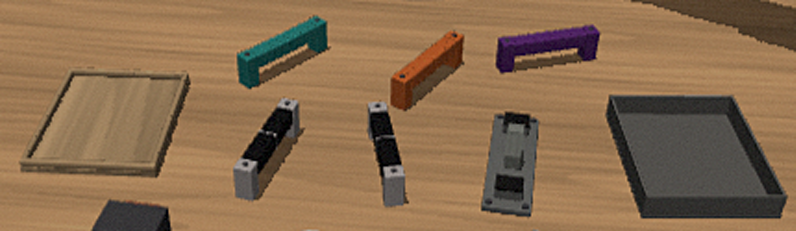

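Candidates (top picture): turquoise (340,294), orange (257,287) and purple (190,319) are look-alikes. The black bars with aluminium feet and a bright band, at (272,212) and (328,208), are the handles. The stand is at (213,223), the plywood tray at (411,229) and the grey tray at (126,237). Next I take close crops to measure them.

Run:
```python
import cv2,numpy as np
a=cv2.imread("pics/top0.png")
def c(x0,y0,w,h,s,n):
    b=cv2.resize(a[y0:y0+h,x0:x0+w],None,fx=s,fy=s,interpolation=cv2.INTER_CUBIC)
    b=cv2.convertScaleAbs(b,alpha=1.5,beta=10)
    for x in range(x0-x0%10+10,x0+w,10):
        cv2.line(b,(int((x-x0+.5)*s),0),(int((x-x0+.5)*s),6),(0,0,255),1); cv2.putText(b,str(x),(int((x-x0+.5)*s)-10,16),0,.35,(0,0,255))
    for y in range(y0-y0%10+10,y0+h,10):
        cv2.line(b,(0,int((y-y0+.5)*s)),(6,int((y-y0+.5)*s)),(0,0,255),1); cv2.putText(b,str(y),(8,int((y-y0+.5)*s)+4),0,.35,(0,0,255))
    cv2.imwrite(n,b)
c(250,172,95,74,8,"pics/ch.png")
c(190,180,45,84,7,"pics/cs.png")
```

```text
(no output)
```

View pics/ch.png

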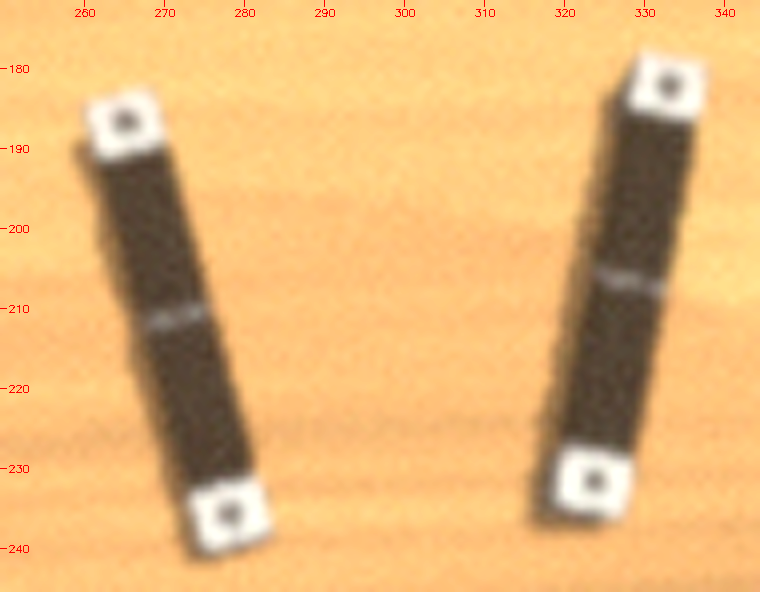

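View pics/cs.png

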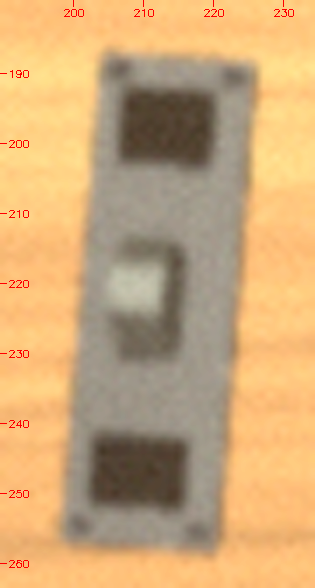

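```bash
cat > h.py <<'E'
import numpy as np,cv2
from plant import *
K={}
def par(n):
    i=camera_info(n); f=210/np.tan(np.radians(i['vfov']/2)); return f,i['cx'],i['cy'],np.array(i['world_to_cam'])
def bp(n,u,v,z,k=0.):
    f,cx,cy,M=par(n); a=(u-cx)/f;b=(v-cy)/f
    r2=a*a+b*b; 
    a0,b0=a,b
    for _ in range(10):
        s=1+k*(a*a+b*b); a,b=a0/s,b0/s
    d=M[:3,:3].T@np.array([a,-b,-1]); c=-M[:3,:3].T@M[:3,3]
    t=(z-c[2])/d[2]; return c+t*d
def pj(n,p):
    f,cx,cy,M=par(n); q=M[:3,:3]@np.array(p)+M[:3,3]; return cx+f*q[0]/-q[2], cy+f*q[1]/q[2]
def pair(n,p,q,z):
    P=bp(n,*p,z);Q=bp(n,*q,z); d=Q-P
    return ((P+Q)/2)[:2].round(1), round(float(np.hypot(*d[:2])),1), round(float(np.degrees(np.arctan2(d[1],d[0]))),1)
E
python3 - <<'E'
from h import *
print("h1",pair("top",(264.7,186.6),(278.2,235.6),49))
print("h2",pair("top",(333,182),(323.8,231.5),49))
print("stops",pair("top",(213.3,197.7),(209,247),27)); print("edge",bp("top",209.3,220.5,60))
for a,b in [((206.3,189.5),(200.8,254.5)),((223,190.7),(217.6,255.5))]: print("base",pair("top",a,b,10))
for nm,z,c in (("pass",18,[(622,57),(751,50),(770,207),(638,218)]),("rej",35,[(20,76),(156,59),(175,222),(34,240)])):
    P=np.array([bp("top",80+x/2.1,165+y/2.1,z)[:2] for x,y in c]); print(nm,P.mean(0).round(1),[np.linalg.norm(P[i]-P[(i+1)%4]).round(1) for i in range(4)],np.degrees(np.arctan2(*(P[0]-P[3])[::-1])),np.degrees(np.arctan2(*(P[1]-P[2])[::-1])))
for p in [(0,0,0),(208,589,225)]: print(pj("scene",p),pj("top",p))
E
```

```text
h1 (array([559. , -10.2]), 132.6, -166.2)
h2 (array([ 566.4, -158.3]), 131.9, 167.2)
stops (array([535.9, 149.7]), 130.9, 174.5)
edge [537.29701742 149.15548657  60.        ]
base (array([539.3, 172.7]), 175.4, 174.8)
base (array([535.1, 127.8]), 174.8, 174.6)
pass [ 507.3 -379.5] [np.float64(165.3), np.float64(199.7), np.float64(166.2), np.float64(204.3)] 2.514502058305732 2.7737149189954198
rej [505.8 371.5] [np.float64(171.4), np.float64(205.2), np.float64(174.0), np.float64(205.3)] 6.167427451285713 6.898055155026804
(np.float64(296.2678321892981), np.float64(125.64223420592783)) (np.float64(273.20615747978616), np.float64(429.9305864750213))
(np.float64(523.0726579698112), np.float64(98.8407778300387)) (np.float64(-16.577595811426193), np.float64(378.37226704131353))
```

Run:
```python
import cv2,numpy as np
def c(src,x0,y0,w,h,s,n):
    a=cv2.imread(src)
    b=cv2.resize(a[y0:y0+h,x0:x0+w],None,fx=s,fy=s,interpolation=cv2.INTER_CUBIC)
    b=cv2.convertScaleAbs(b,alpha=1.6,beta=20)
    for x in range(x0-x0%10+10,x0+w,10):
        cv2.line(b,(int((x-x0+.5)*s),0),(int((x-x0+.5)*s),6),(0,0,255),1); cv2.putText(b,str(x),(int((x-x0+.5)*s)-10,16),0,.35,(0,0,255))
    for y in range(y0-y0%10+10,y0+h,10):
        cv2.line(b,(0,int((y-y0+.5)*s)),(6,int((y-y0+.5)*s)),(0,0,255),1); cv2.putText(b,str(y),(8,int((y-y0+.5)*s)+4),0,.35,(0,0,255))
    return b
S,T="pics/scene0.png","pics/top0.png"
f=lambda im,w,h:cv2.resize(im,(w,h))
A=np.vstack([np.hstack([c(S,75,175,110,75,3.6,""),c(S,390,185,110,75,3.6,"")]),]); 
B=np.hstack([c(T,366,180,90,95,4.4,""),c(T,85,188,90,95,4.4,"")])
cv2.imwrite("pics/tr.png",A); cv2.imwrite("pics/tt.png",B)
cv2.imwrite("pics/sh.png",c(S,190,190,180,80,4.4,""))
print(A.shape,B.shape)
```

```text
(270, 792, 3) (418, 792, 3)
```

View pics/tr.png

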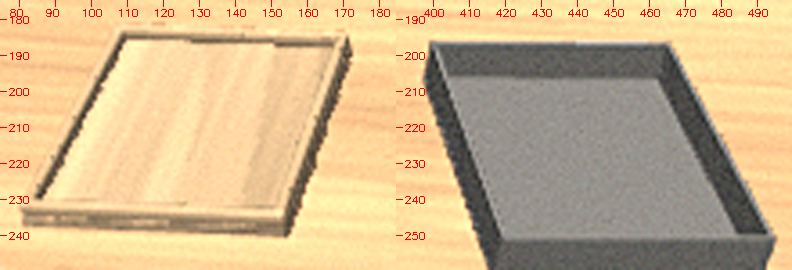

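View pics/tt.png

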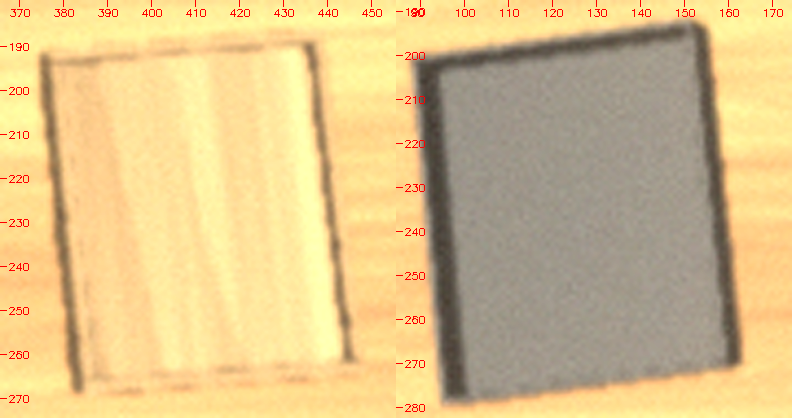

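View pics/sh.png

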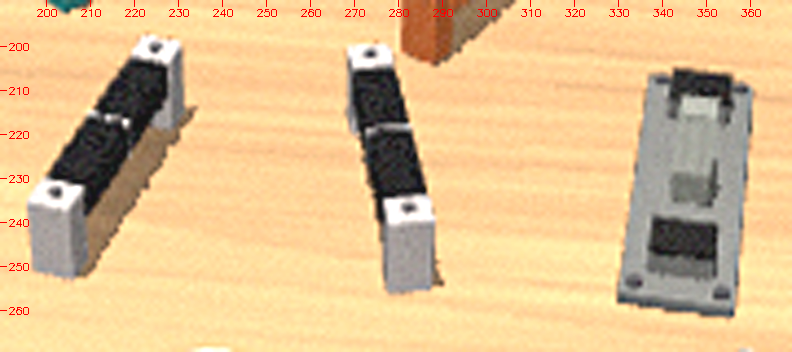

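Run:
```python
from h import *
print("h1",pair("scene",(282,236.2),(273.5,201),49))
print("h2",pair("scene",(201.8,232.7),(224.3,199.7),49))
print("stops",pair("scene",(345,242.5),(349.3,208),27)); print("edge",bp("scene",348.8,213,60))
def tray(cam,nm,z,c):
    P=np.array([bp(cam,x,y,z)[:2] for x,y in c]); print(cam,nm,P.mean(0).round(1),[np.linalg.norm(P[i]-P[(i+1)%4]).round(1) for i in range(4)],*[np.degrees(np.arctan2(*d[::-1])).round(1) for d in (P[0]-P[3],P[1]-P[2],P[0]-P[1],P[3]-P[2])])
# order far-left etc, first=+x end
tray("scene","pass",18,[(154.5,233),(80.5,231),(107.5,183.5),(171.5,185.5)])
tray("scene","rej",35,[(495,250.5),(419.5,251),(399.5,196.5),(465,196.5)])
tray("top","pass",18,[(375.5,191),(437,188.5),(446.5,262.5),(383,269)])
tray("top","rej",35,[(89.5,200.5),(154.5,192.5),(163,270.5),(95.5,279)])
```

```text
h1 (array([553.1, -13.7]), 133.8, -166.6)
h2 (array([ 561.2, -162. ]), 132.6, 167.6)
stops (array([531.7, 149.8]), 133.2, 174.5)
edge [530.20317551 150.14153104  60.        ]
scene pass [ 510.5 -382.5] [np.float64(170.5), np.float64(196.3), np.float64(167.1), np.float64(195.0)] 2.8 1.8 94.0 93.6
scene rej [505.5 377.6] [np.float64(169.1), np.float64(206.7), np.float64(167.3), np.float64(206.1)] 6.9 6.4 96.9 96.7
top pass [ 508.9 -378.1] [np.float64(165.3), np.float64(197.9), np.float64(168.3), np.float64(207.9)] 2.3 3.2 90.8 94.3
top rej [507. 372.] [np.float64(172.1), np.float64(206.1), np.float64(174.9), np.float64(206.1)] 5.7 6.5 95.6 95.6
```

Both views agree on the layout to about 6 mm, with a common bias in x that cancels from pick to place. I average the two and write a planner that prints the jog numbers.

```bash
cat > plan.py <<'E'
from h import *
from scipy.spatial.transform import Rotation as R
import sys
T={'h1':(556,-12,13.6),'h2':(564,-160,-12.6),'edge':(534,150,-5.4),'pass':(509.5,-380,2.7),'rej':(506,375,6.4)}
def plan(x,y,z,yaw,pitch=0):
    # yaw: world direction of bar x (mod 180); tool y perpendicular. pitch: bar tilt about its y (deg, + = +x end down)
    s=robot.state(); p=s['tcp_pos']; Rc=R.from_rotvec(s['tcp_rot']); best=None
    a=np.radians
    for k in (0,180):
        psi=a(yaw+k)
        Rt=R.from_euler('z',psi)*R.from_euler('y',pitch if k==0 else -pitch,degrees=True)*R.from_euler('x',180,degrees=True)
        cx=Rc.as_matrix()[:,0]; c=np.arctan2(cx[1],cx[0])
        dps=(psi-c+np.pi)%(2*np.pi)-np.pi
        j1=s['joint_positions'][0]; dj=np.arctan2(y,x)-j1
        j6=s['joint_positions'][5]+dj-dps
        if best is None or abs(j6)<best[0]: best=(abs(j6),j6,Rt)
    d=Rc.inv().apply(np.array([x,y,z])-p); r=np.degrees((Rc.inv()*best[2]).as_rotvec())
    print("t%.2f"%s['time'],"at",p.round(1),"d",d.round(1),"r",r.round(2),"j6",round(best[1],2),"open",round(s['opening'],1),"F",s['wrist_force'].round(1),"M",s['ft_torque'].round(2))
if __name__=="__main__": 
    a=sys.argv[1:]
    if a[0] in T: x,y,w=T[a[0]]; plan(x,y,float(a[1]),w,*map(float,a[2:3]))
    else: plan(*map(float,a))
E
python3 plan.py h1 150; python3 -c "
from plan import *
print(R.from_rotvec(robot.state()['tcp_rot']).as_matrix().round(3))"
```

```text
t0.50 at [208.3 589.3 225.6] d [-528.2 -451.    75.6] r [ -0.    -0.   146.93] j6 1.31 open 95.0 F [ 0.6 -0.3  0.1] M [ 0.05 -0.02 -0.  ]
[[-0.943  0.333 -0.   ]
 [ 0.333  0.943  0.   ]
 [ 0.    -0.    -1.   ]]
```

```bash
sed -i 's/if best is None or abs(j6)<best\[0\]: best=(abs(j6),j6,Rt)/c0=abs(dps)+(10 if abs(j6)>2.5 else 0)\n        if best is None or c0<best[0]: best=(c0,j6,Rt)/' plan.py; python3 plan.py h1 150
```

```text
t0.50 at [208.3 589.3 225.6] d [-528.2 -451.    75.6] r [  0.    -0.   -33.07] j6 -1.83 open 95.0 F [ 0.6 -0.3  0.1] M [ 0.05 -0.02 -0.  ]
```

Emit:
{"fn": "jog_arm", "kwargs": {
  "commands": [
    {"dx":-53,"dy":-45,"dz":0,"rz":-4},
    {"dx":-106,"dy":-90,"dz":8,"rz":-8},
    {"dx":-158,"dy":-135,"dz":16,"rz":-12},
    {"dx":-211,"dy":-180,"dz":24,"rz":-16},
    {"dx":-264,"dy":-225,"dz":32,"rz":-20},
    {"dx":-317,"dy":-271,"dz":40,"rz":-24},
    {"dx":-370,"dy":-316,"dz":50,"rz":-28},
    {"dx":-423,"dy":-361,"dz":60,"rz":-31},
    {"dx":-475,"dy":-406,"dz":68,"rz":-33},
    {"dx":-528.2,"dy":-451,"dz":75.6,"rz":-33.07}
  ]
}}

```text
validation failed for argument at $.co...
```

```bash
python3 plan.py h1 150
```

```text
t0.50 at [208.3 589.3 225.6] d [-528.2 -451.    75.6] r [  0.    -0.   -33.07] j6 -1.83 open 95.0 F [ 0.6 -0.3  0.1] M [ 0.05 -0.02 -0.  ]
```

Emit:
{"fn": "jog_arm", "kwargs": {
  "commands": [
    {"dx":-53,"dy":-45,"dz":0,"rx":0,"ry":0,"rz":-4,"grip":95},
    {"dx":-106,"dy":-90,"dz":8,"rx":0,"ry":0,"rz":-8,"grip":95},
    {"dx":-158,"dy":-135,"dz":16,"rx":0,"ry":0,"rz":-12,"grip":95},
    {"dx":-211,"dy":-180,"dz":24,"rx":0,"ry":0,"rz":-16,"grip":95},
    {"dx":-264,"dy":-225,"dz":32,"rx":0,"ry":0,"rz":-20,"grip":95},
    {"dx":-317,"dy":-271,"dz":40,"rx":0,"ry":0,"rz":-24,"grip":95},
    {"dx":-370,"dy":-316,"dz":50,"rx":0,"ry":0,"rz":-28,"grip":95},
    {"dx":-423,"dy":-361,"dz":60,"rx":0,"ry":0,"rz":-31,"grip":95},
    {"dx":-475,"dy":-406,"dz":68,"rx":0,"ry":0,"rz":-33,"grip":95},
    {"dx":-528.2,"dy":-451,"dz":75.6,"rx":0,"ry":0,"rz":-33,"grip":95}
  ],
  "force": 50
}}

```text
time: 1.75
tcp_pos: [520.0, 49.7, 158.6]
tcp_rot: [-0.371, 3.119, 0.0]
wrist_force: [0.8, 1.2, 0.6]
opening: 95.0
```

```bash
python3 plan.py h1 120;  python3 -c "
from plant import *
print(robot.state()['joint_vel'].round(2))"
```

```text
t1.75 at [520.   49.7 158.6] d [-20.5 -68.4  38.6] r [-0.    0.03 -0.05] j6 -1.83 open 95.0 F [0.8 1.2 0.6] M [0.06 0.01 0.  ]
[-0.85  0.31 -0.37  0.    0.05 -0.84]
```

Emit:
{"fn": "jog_arm", "kwargs": {
  "commands": [
    {"dx":-12,"dy":-40,"dz":15,"rx":0,"ry":0,"rz":0,"grip":95},
    {"dx":-20.5,"dy":-68.4,"dz":30,"rx":0,"ry":0,"rz":0,"grip":95},
    {"dx":-20.5,"dy":-68.4,"dz":38.6,"rx":0,"ry":0,"rz":0,"grip":95},
    {"dx":-20.5,"dy":-68.4,"dz":38.6,"rx":0,"ry":0,"rz":0,"grip":95},
    {"dx":-20.5,"dy":-68.4,"dz":38.6,"rx":0,"ry":0,"rz":0,"grip":95},
    {"dx":-20.5,"dy":-68.4,"dz":38.6,"rx":0,"ry":0,"rz":0,"grip":95},
    {"dx":-20.5,"dy":-68.4,"dz":38.6,"rx":0,"ry":0,"rz":0,"grip":95},
    {"dx":-20.5,"dy":-68.4,"dz":38.6,"rx":0,"ry":0,"rz":0,"grip":95},
    {"dx":-20.5,"dy":-68.4,"dz":38.6,"rx":0,"ry":0,"rz":0,"grip":95},
    {"dx":-20.5,"dy":-68.4,"dz":38.6,"rx":0,"ry":0,"rz":0,"grip":95}
  ]
}}

```text
time: 3.0
tcp_pos: [555.0, -10.0, 120.1]
tcp_rot: [-0.37, 3.12, 0.0]
wrist_force: [-1.5, -0.6, -0.2]
opening: 94.8
```

```bash
python3 plan.py h1 38
python3 - <<'E'
from h import *
ims=[]
for n in ("scene","top"):
    im=read_camera(n)[:,:,::-1].copy()
    s=robot.state()['tcp_pos']; u,v=pj(n,s); print(n,u,v)
    cv2.circle(im,(int(round(u)),int(round(v))),2,(0,0,255),-1)
    im=im[max(0,int(v)-60):int(v)+75,int(u)-70:int(u)+70]; ims.append(cv2.resize(im,(400,386),interpolation=cv2.INTER_CUBIC))
cv2.imwrite("pics/hov1.png",np.hstack(ims))
E
```

```text
t3.00 at [555.  -10.  120.1] d [-0.5 -2.2 82.1] r [ 0.    0.   -0.07] j6 -1.83 open 94.8 F [-1.5 -0.6 -0.2] M [ 0.08 -0.03 -0.01]
scene 279.7808383755033 193.28608589370313
top 271.1267357904796 209.14529568318534
```

View pics/hov1.png

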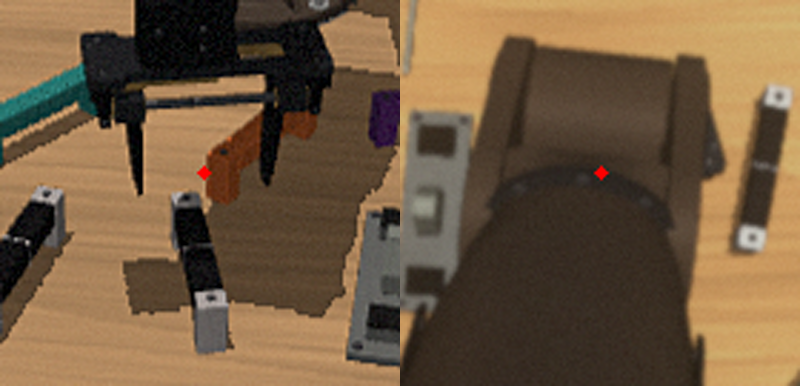

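Emit:
{"fn": "jog_arm", "kwargs": {
  "commands": [
    {"dx":0,"dy":-2.5,"dz":30,"rx":0,"ry":0,"rz":0,"grip":95},
    {"dx":0,"dy":-2.5,"dz":60,"rx":0,"ry":0,"rz":0,"grip":95},
    {"dx":0,"dy":-2.5,"dz":82,"rx":0,"ry":0,"rz":0,"grip":95},
    {"dx":0,"dy":-2.5,"dz":82,"rx":0,"ry":0,"rz":0,"grip":95},
    {"dx":0,"dy":-2.5,"dz":82,"rx":0,"ry":0,"rz":0,"grip":20},
    {"dx":0,"dy":-2.5,"dz":82,"rx":0,"ry":0,"rz":0,"grip":20},
    {"dx":0,"dy":-2.5,"dz":82,"rx":0,"ry":0,"rz":0,"grip":20},
    {"dx":0,"dy":-2.5,"dz":82,"rx":0,"ry":0,"rz":0,"grip":20},
    {"dx":0,"dy":-2.5,"dz":82,"rx":0,"ry":0,"rz":0,"grip":20},
    {"dx":0,"dy":-2.5,"dz":82,"rx":0,"ry":0,"rz":0,"grip":20}
  ],
  "force": 50
}}

```text
time: 4.35
tcp_pos: [555.6, -12.4, 38.1]
tcp_rot: [-0.37, 3.12, 0.0]
wrist_force: [-0.7, 0.4, 0.0]
opening: 40.3
```

```bash
python3 plan.py h1 38
python3 - <<'E'
from h import *
im=read_camera("scene")[:,:,::-1].copy()
u,v=pj("scene",robot.state()['tcp_pos']); print(u,v)
cv2.imwrite("pics/g1.png",cv2.resize(im[120:270,200:380],None,fx=4,fy=4,interpolation=cv2.INTER_CUBIC))
E
```

```text
t4.35 at [555.6 -12.4  38.1] d [-0.5  0.3  0.1] r [ 0.    0.   -0.07] j6 -1.83 open 40.3 F [-0.7  0.4  0. ] M [0.1  0.02 0.01]
277.89750645221795 222.24404009873024
```

View pics/g1.png

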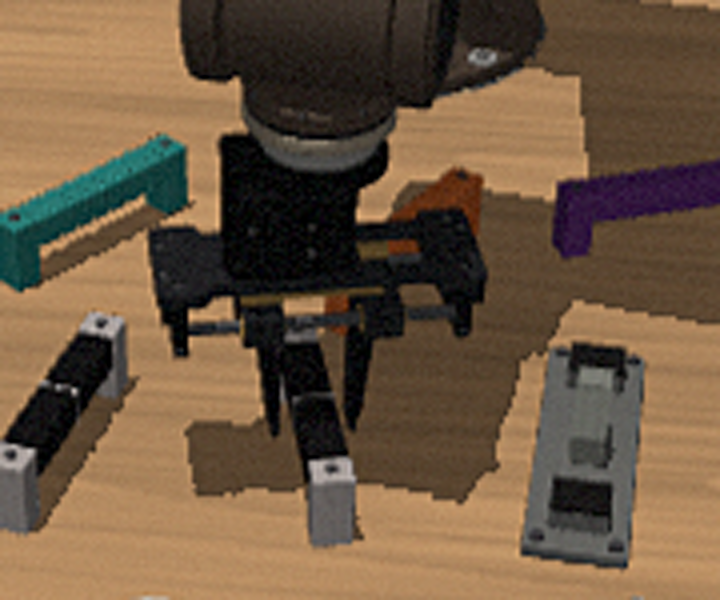

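Emit:
{"fn": "jog_arm", "kwargs": {
  "commands": [
    {"dx":0,"dy":0,"dz":0,"rx":0,"ry":0,"rz":0,"grip":20},
    {"dx":0,"dy":0,"dz":0,"rx":0,"ry":0,"rz":0,"grip":20},
    {"dx":0,"dy":0,"dz":0,"rx":0,"ry":0,"rz":0,"grip":20},
    {"dx":0,"dy":0,"dz":0,"rx":0,"ry":0,"rz":0,"grip":20},
    {"dx":0,"dy":0,"dz":0,"rx":0,"ry":0,"rz":0,"grip":20},
    {"dx":0,"dy":0,"dz":-10,"rx":0,"ry":0,"rz":0,"grip":20},
    {"dx":0,"dy":0,"dz":-30,"rx":0,"ry":0,"rz":0,"grip":20},
    {"dx":0,"dy":0,"dz":-60,"rx":0,"ry":0,"rz":0,"grip":20},
    {"dx":0,"dy":0,"dz":-90,"rx":0,"ry":0,"rz":0,"grip":20},
    {"dx":0,"dy":0,"dz":-100,"rx":0,"ry":0,"rz":0,"grip":20}
  ],
  "force": 50
}}

```text
time: 5.65
tcp_pos: [556.0, -12.5, 139.9]
tcp_rot: [-0.37, 3.117, -0.001]
wrist_force: [-0.3, -0.4, -3.8]
opening: 23.7
```

```bash
python3 plan.py edge 120
```

```text
t5.65 at [556.  -12.5 139.9] d [-16.6 163.2  19.8] r [-0.03  0.14 18.93] j6 -1.2 open 23.7 F [-0.3 -0.4 -3.8] M [ 0.08  0.05 -0.01]
```

Emit:
{"fn": "jog_arm", "kwargs": {
  "commands": [
    {"dx":-4,"dy":40,"dz":0,"rx":0,"ry":0,"rz":5,"grip":20},
    {"dx":-8,"dy":80,"dz":0,"rx":0,"ry":0,"rz":10,"grip":20},
    {"dx":-13,"dy":125,"dz":0,"rx":0,"ry":0,"rz":15,"grip":20},
    {"dx":-16.6,"dy":163.2,"dz":5,"rx":0,"ry":0,"rz":19,"grip":20},
    {"dx":-16.6,"dy":163.2,"dz":20,"rx":0,"ry":0,"rz":19,"grip":20},
    {"dx":-16.6,"dy":163.2,"dz":20,"rx":0,"ry":0,"rz":19,"grip":20},
    {"dx":-16.6,"dy":163.2,"dz":20,"rx":0,"ry":0,"rz":19,"grip":20},
    {"dx":-16.6,"dy":163.2,"dz":20,"rx":0,"ry":0,"rz":19,"grip":20},
    {"dx":-16.6,"dy":163.2,"dz":20,"rx":0,"ry":0,"rz":19,"grip":20},
    {"dx":-16.6,"dy":163.2,"dz":20,"rx":0,"ry":0,"rz":19,"grip":20}
  ]
}}

```text
time: 6.9
tcp_pos: [533.7, 149.9, 118.3]
tcp_rot: [0.15, 3.138, 0.0]
wrist_force: [0.3, 0.6, -3.5]
opening: 23.5
```

```bash
python3 plan.py edge 75
python3 - <<'E'
from h import *
im=read_camera("scene")[:,:,::-1].copy()
u,v=pj("scene",robot.state()['tcp_pos']); print(u,v)
cv2.imwrite("pics/e1.png",cv2.resize(im[120:270,260:440],None,fx=4,fy=4,interpolation=cv2.INTER_CUBIC))
E
```

```text
t6.90 at [533.7 149.9 118.3] d [-0.3  0.1 43.3] r [ 0.01  0.02 -0.09] j6 -1.2 open 23.5 F [ 0.3  0.6 -3.5] M [ 0.02  0.02 -0.02]
351.4325022979215 193.29924600937406
```

View pics/e1.png

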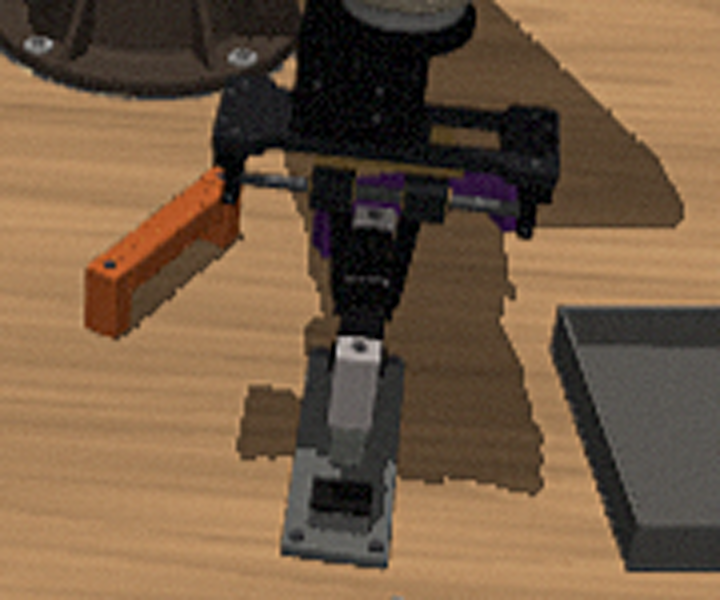

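Run:
```python
from h import *
for dz in (128.5,):
    print(pair("scene",(349.9-.4,206.6-.4),(353.4-.4,173.4-.4),dz))
```

```text
(array([531. , 148.7]), 133.5, 175.1)
```

The handle reads (531, 149) against the edge at (531, 150) in the same camera, and the yaws agree to 0.6°. I lower it now.

Emit:
{"fn": "jog_arm", "kwargs": {
  "commands": [
    {"dx":0,"dy":0.8,"dz":15,"rx":0,"ry":0,"rz":0,"grip":20},
    {"dx":0,"dy":0.8,"dz":30,"rx":0,"ry":0,"rz":0,"grip":20},
    {"dx":0,"dy":0.8,"dz":40,"rx":0,"ry":0,"rz":0,"grip":20},
    {"dx":0,"dy":0.8,"dz":43,"rx":0,"ry":0,"rz":0,"grip":20},
    {"dx":0,"dy":0.8,"dz":43.5,"rx":0,"ry":0,"rz":0,"grip":20},
    {"dx":0,"dy":0.8,"dz":44,"rx":0,"ry":0,"rz":0,"grip":20},
    {"dx":0,"dy":0.8,"dz":44.5,"rx":0,"ry":0,"rz":0,"grip":20},
    {"dx":0,"dy":0.8,"dz":44.5,"rx":0,"ry":0,"rz":0,"grip":20},
    {"dx":0,"dy":0.8,"dz":44.5,"rx":0,"ry":0,"rz":0,"grip":20},
    {"dx":0,"dy":0.8,"dz":44.5,"rx":0,"ry":0,"rz":0,"grip":20}
  ]
}}

```text
time: 8.2
tcp_pos: [533.6, 150.9, 73.6]
tcp_rot: [0.15, 3.138, 0.0]
wrist_force: [0.8, -1.1, -3.4]
opening: 24.2
```

```bash
python3 plan.py edge 73
python3 - <<'E'
from h import *
im=read_camera("scene")[:,:,::-1].copy()
cv2.imwrite("pics/e2.png",cv2.resize(im[150:270,290:410],None,fx=5,fy=5,interpolation=cv2.INTER_CUBIC))
E
```

```text
t8.20 at [533.6 150.9  73.6] d [-0.4 -0.9  0.6] r [ 0.01  0.   -0.07] j6 -1.2 open 24.2 F [ 0.8 -1.1 -3.4] M [ 0.06  0.03 -0.01]
```

View pics/e2.png

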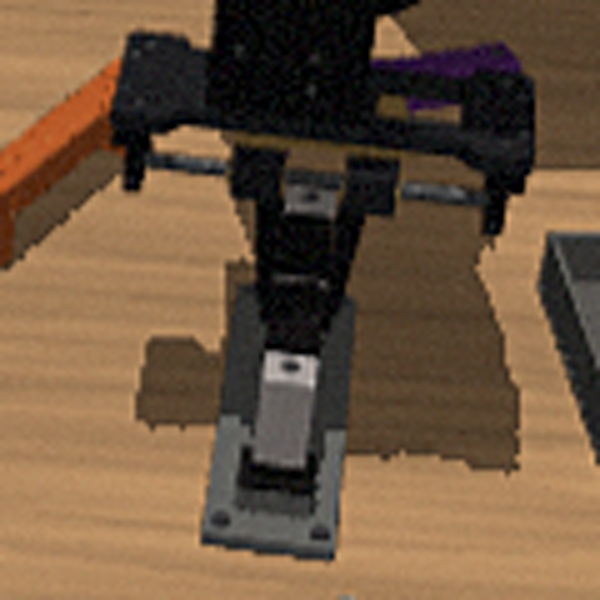

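Emit:
{"fn": "jog_arm", "kwargs": {
  "commands": [
    {"dx":0,"dy":0,"dz":0.5,"rx":0,"ry":0,"rz":0,"grip":20},
    {"dx":0,"dy":0,"dz":0.7,"rx":0,"ry":0,"rz":0,"grip":20},
    {"dx":0,"dy":0,"dz":0.7,"rx":0,"ry":0,"rz":0,"grip":20},
    {"dx":0,"dy":0,"dz":0.7,"rx":0,"ry":0,"rz":0,"grip":30},
    {"dx":0,"dy":0,"dz":0.7,"rx":0,"ry":0,"rz":0,"grip":40},
    {"dx":0,"dy":0,"dz":0.7,"rx":0,"ry":0,"rz":0,"grip":50},
    {"dx":0,"dy":0,"dz":0.7,"rx":0,"ry":0,"rz":0,"grip":50},
    {"dx":0,"dy":0,"dz":0.7,"rx":0,"ry":0,"rz":0,"grip":50},
    {"dx":0,"dy":0,"dz":0.7,"rx":0,"ry":0,"rz":0,"grip":50},
    {"dx":0,"dy":0,"dz":0.7,"rx":0,"ry":0,"rz":0,"grip":50}
  ]
}}

```text
time: 9.5
tcp_pos: [533.7, 150.9, 72.9]
tcp_rot: [0.15, 3.138, 0.0]
wrist_force: [0.2, -0.0, 1.0]
opening: 50.0
```

```bash
python3 plan.py edge 73
python3 - <<'E'
from h import *
im=read_camera("scene")[:,:,::-1].copy()
cv2.imwrite("pics/e3.png",cv2.resize(im[150:270,290:410],None,fx=5,fy=5,interpolation=cv2.INTER_CUBIC))
E
```

```text
t9.50 at [533.7 150.9  72.9] d [-0.4 -0.9 -0.1] r [ 0.01  0.   -0.07] j6 -1.2 open 50.0 F [ 0.2 -0.   1. ] M [ 0.03 -0.01  0.01]
```

View pics/e3.png

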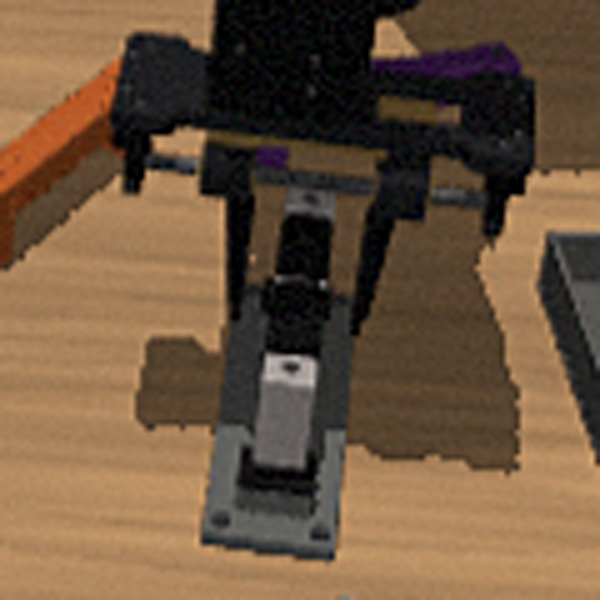

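It looks level: the foot holes at crop (290,367) and (311,198) moved about 0.4 px, both the same way. I wait a little longer to confirm.

Emit:
{"fn": "jog_arm", "kwargs": {
  "commands": [
    {"dx":0,"dy":0,"dz":0,"rx":0,"ry":0,"rz":0,"grip":50},
    {"dx":0,"dy":0,"dz":0,"rx":0,"ry":0,"rz":0,"grip":50},
    {"dx":0,"dy":0,"dz":0,"rx":0,"ry":0,"rz":0,"grip":50},
    {"dx":0,"dy":0,"dz":0,"rx":0,"ry":0,"rz":0,"grip":50},
    {"dx":0,"dy":0,"dz":0,"rx":0,"ry":0,"rz":0,"grip":50},
    {"dx":0,"dy":0,"dz":0,"rx":0,"ry":0,"rz":0,"grip":50},
    {"dx":0,"dy":0,"dz":0,"rx":0,"ry":0,"rz":0,"grip":50},
    {"dx":0,"dy":0,"dz":0,"rx":0,"ry":0,"rz":0,"grip":50},
    {"dx":0,"dy":0,"dz":0,"rx":0,"ry":0,"rz":0,"grip":50},
    {"dx":0,"dy":0,"dz":0,"rx":0,"ry":0,"rz":0,"grip":50}
  ]
}}

```text
time: 10.8
tcp_pos: [533.6, 150.9, 72.9]
tcp_rot: [-0.15, -3.138, -0.0]
wrist_force: [-0.9, -0.6, 0.2]
opening: 50.4
```

```bash
python3 plan.py edge 73
python3 - <<'E'
from h import *
im=read_camera("scene")[:,:,::-1].copy()
cv2.imwrite("pics/e4.png",cv2.resize(im[150:270,290:410],None,fx=5,fy=5,interpolation=cv2.INTER_CUBIC))
E
```

```text
t10.80 at [533.6 150.9  72.9] d [-0.5 -0.9 -0.1] r [ 0.   -0.   -0.07] j6 -1.2 open 50.4 F [-0.9 -0.6  0.2] M [-0.02  0.02  0.  ]
```

View pics/e4.png

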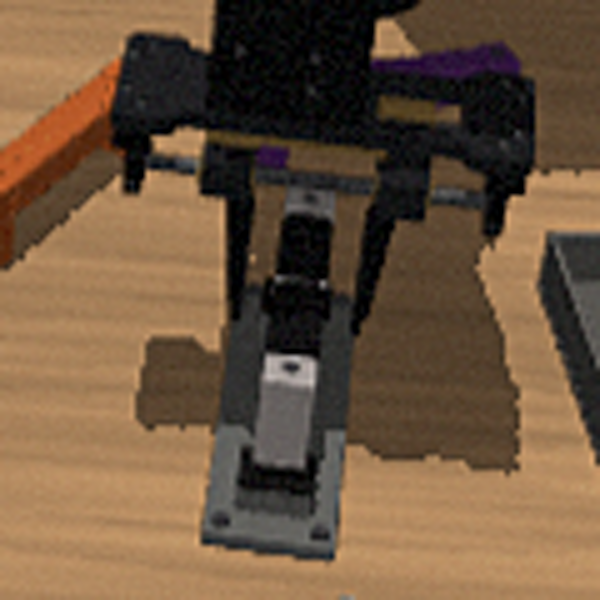

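It is level with both feet clear after 1.3 s, so the first handle is sound. I re-grip it and lift.

Emit:
{"fn": "jog_arm", "kwargs": {
  "commands": [
    {"dx":0,"dy":0,"dz":0,"rx":0,"ry":0,"rz":0,"grip":20},
    {"dx":0,"dy":0,"dz":0,"rx":0,"ry":0,"rz":0,"grip":20},
    {"dx":0,"dy":0,"dz":0,"rx":0,"ry":0,"rz":0,"grip":20},
    {"dx":0,"dy":0,"dz":0,"rx":0,"ry":0,"rz":0,"grip":20},
    {"dx":0,"dy":0,"dz":0,"rx":0,"ry":0,"rz":0,"grip":20},
    {"dx":0,"dy":0,"dz":0,"rx":0,"ry":0,"rz":0,"grip":20},
    {"dx":0,"dy":0,"dz":-10,"rx":0,"ry":0,"rz":0,"grip":20},
    {"dx":0,"dy":0,"dz":-40,"rx":0,"ry":0,"rz":0,"grip":20},
    {"dx":0,"dy":0,"dz":-70,"rx":0,"ry":0,"rz":0,"grip":20},
    {"dx":0,"dy":0,"dz":-80,"rx":0,"ry":0,"rz":0,"grip":20}
  ],
  "force": 50
}}

```text
time: 12.1
tcp_pos: [534.0, 151.0, 154.6]
tcp_rot: [0.15, 3.136, 0.001]
wrist_force: [-1.1, -0.1, -4.4]
opening: 23.5
```

```bash
python3 plan.py 511.3 -418 130 2.7
```

```text
t12.10 at [534.  151.  154.6] d [ -31.5 -568.6   24.4] r [ 0.03  0.14 -8.17] j6 -2.3 open 23.5 F [-1.1 -0.1 -4.4] M [-0.01  0.01  0.06]
```

Emit:
{"fn": "jog_arm", "kwargs": {
  "commands": [
    {"dx":-1,"dy":-25,"dz":0,"rx":0,"ry":0,"rz":-0.5,"grip":20},
    {"dx":-4,"dy":-75,"dz":0,"rx":0,"ry":0,"rz":-1,"grip":20},
    {"dx":-7,"dy":-130,"dz":0,"rx":0,"ry":0,"rz":-2,"grip":20},
    {"dx":-10,"dy":-190,"dz":0,"rx":0,"ry":0,"rz":-3,"grip":20},
    {"dx":-14,"dy":-250,"dz":0,"rx":0,"ry":0,"rz":-4,"grip":20},
    {"dx":-17,"dy":-310,"dz":0,"rx":0,"ry":0,"rz":-5,"grip":20},
    {"dx":-21,"dy":-370,"dz":0,"rx":0,"ry":0,"rz":-6,"grip":20},
    {"dx":-25,"dy":-430,"dz":0,"rx":0,"ry":0,"rz":-7,"grip":20},
    {"dx":-28,"dy":-490,"dz":0,"rx":0,"ry":0,"rz":-8,"grip":20},
    {"dx":-30,"dy":-540,"dz":10,"rx":0,"ry":0,"rz":-8,"grip":20}
  ]
}}

```text
time: 13.35
tcp_pos: [511.5, -391.8, 142.5]
tcp_rot: [-0.068, 3.141, -0.0]
wrist_force: [0.5, 0.1, -3.8]
opening: 23.5
```

```bash
python3 plan.py 511.3 -418 100 2.7
```

```text
t13.35 at [ 511.5 -391.8  142.5] d [  1.4 -26.1  42.5] r [-0.01  0.01 -0.2 ] j6 -2.3 open 23.5 F [ 0.5  0.1 -3.8] M [ 0.08 -0.06  0.  ]
```

Emit:
{"fn": "jog_arm", "kwargs": {
  "commands": [
    {"dx":1,"dy":-15,"dz":10,"rx":0,"ry":0,"rz":0,"grip":20},
    {"dx":1,"dy":-24,"dz":25,"rx":0,"ry":0,"rz":0,"grip":20},
    {"dx":1,"dy":-25,"dz":42,"rx":0,"ry":0,"rz":0,"grip":20},
    {"dx":1,"dy":-25,"dz":60,"rx":0,"ry":0,"rz":0,"grip":20},
    {"dx":1,"dy":-25,"dz":70,"rx":0,"ry":0,"rz":0,"grip":20},
    {"dx":1,"dy":-25,"dz":72,"rx":0,"ry":0,"rz":0,"grip":20},
    {"dx":1,"dy":-25,"dz":72,"rx":0,"ry":0,"rz":0,"grip":20},
    {"dx":1,"dy":-25,"dz":72,"rx":0,"ry":0,"rz":0,"grip":20},
    {"dx":1,"dy":-25,"dz":72,"rx":0,"ry":0,"rz":0,"grip":20},
    {"dx":1,"dy":-25,"dz":72,"rx":0,"ry":0,"rz":0,"grip":20}
  ]
}}

```text
time: 14.6
tcp_pos: [512.2, -414.6, 71.1]
tcp_rot: [-0.069, 3.141, -0.0]
wrist_force: [0.4, 0.2, -3.3]
opening: 23.7
```

```bash
python3 plan.py 511.3 -418 46 2.7
python3 - <<'E'
from h import *
im=read_camera("scene")[:,:,::-1].copy()
cv2.imwrite("pics/p1.png",cv2.resize(im[130:270,50:210],None,fx=4.5,fy=4.2,interpolation=cv2.INTER_CUBIC))
E
```

```text
t14.60 at [ 512.2 -414.6   71.1] d [ 1.  -3.3 25.1] r [-0.01  0.02 -0.18] j6 -2.3 open 23.7 F [ 0.4  0.2 -3.3] M [-0.    0.05 -0.04]
```

View pics/p1.png

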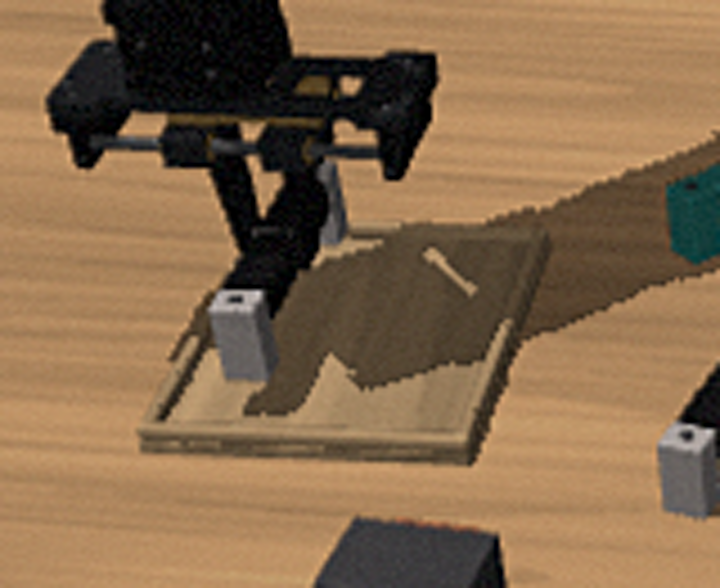

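Emit:
{"fn": "jog_arm", "kwargs": {
  "commands": [
    {"dx":0,"dy":0,"dz":12,"rx":0,"ry":0,"rz":0,"grip":20},
    {"dx":0,"dy":0,"dz":20,"rx":0,"ry":0,"rz":0,"grip":20},
    {"dx":0,"dy":0,"dz":23,"rx":0,"ry":0,"rz":0,"grip":20},
    {"dx":0,"dy":0,"dz":24,"rx":0,"ry":0,"rz":0,"grip":20},
    {"dx":0,"dy":0,"dz":24.5,"rx":0,"ry":0,"rz":0,"grip":20},
    {"dx":0,"dy":0,"dz":25,"rx":0,"ry":0,"rz":0,"grip":20},
    {"dx":0,"dy":0,"dz":25.2,"rx":0,"ry":0,"rz":0,"grip":20},
    {"dx":0,"dy":0,"dz":25.2,"rx":0,"ry":0,"rz":0,"grip":20},
    {"dx":0,"dy":0,"dz":25.2,"rx":0,"ry":0,"rz":0,"grip":20},
    {"dx":0,"dy":0,"dz":25.2,"rx":0,"ry":0,"rz":0,"grip":20}
  ]
}}

```text
time: 15.9
tcp_pos: [512.2, -414.5, 45.9]
tcp_rot: [-0.069, 3.141, -0.0]
wrist_force: [-0.8, 0.4, 1.9]
opening: 23.9
```

Emit:
{"fn": "jog_arm", "kwargs": {
  "commands": [
    {"dx":0,"dy":0,"dz":0,"rx":0,"ry":0,"rz":0,"grip":35},
    {"dx":0,"dy":0,"dz":0,"rx":0,"ry":0,"rz":0,"grip":46},
    {"dx":0,"dy":0,"dz":0,"rx":0,"ry":0,"rz":0,"grip":46},
    {"dx":0,"dy":0,"dz":0,"rx":0,"ry":0,"rz":0,"grip":46},
    {"dx":0,"dy":0,"dz":-5,"rx":0,"ry":0,"rz":0,"grip":46},
    {"dx":0,"dy":0,"dz":-25,"rx":0,"ry":0,"rz":0,"grip":46},
    {"dx":0,"dy":0,"dz":-60,"rx":0,"ry":0,"rz":0,"grip":60},
    {"dx":0,"dy":20,"dz":-95,"rx":0,"ry":0,"rz":0,"grip":95},
    {"dx":0,"dy":60,"dz":-105,"rx":0,"ry":0,"rz":0,"grip":95},
    {"dx":0,"dy":110,"dz":-105,"rx":0,"ry":0,"rz":0,"grip":95}
  ]
}}

```text
time: 17.15
tcp_pos: [507.5, -304.3, 153.2]
tcp_rot: [-0.068, 3.138, -0.003]
wrist_force: [0.8, 0.6, -0.3]
opening: 80.7
```

```bash
python3 plan.py 563 -160 120 -12.6
python3 - <<'E'
from h import *
im=read_camera("scene")[:,:,::-1].copy()
cv2.imwrite("pics/p2.png",cv2.resize(im[130:290,60:260],None,fx=4,fy=3.7,interpolation=cv2.INTER_CUBIC))
E
```

```text
t17.15 at [ 507.5 -304.3  153.2] d [-61.5 141.9  33. ] r [-0.11  0.18 15.07] j6 -1.63 open 80.7 F [ 0.8  0.6 -0.3] M [0.08 0.02 0.01]
```

View pics/p2.png

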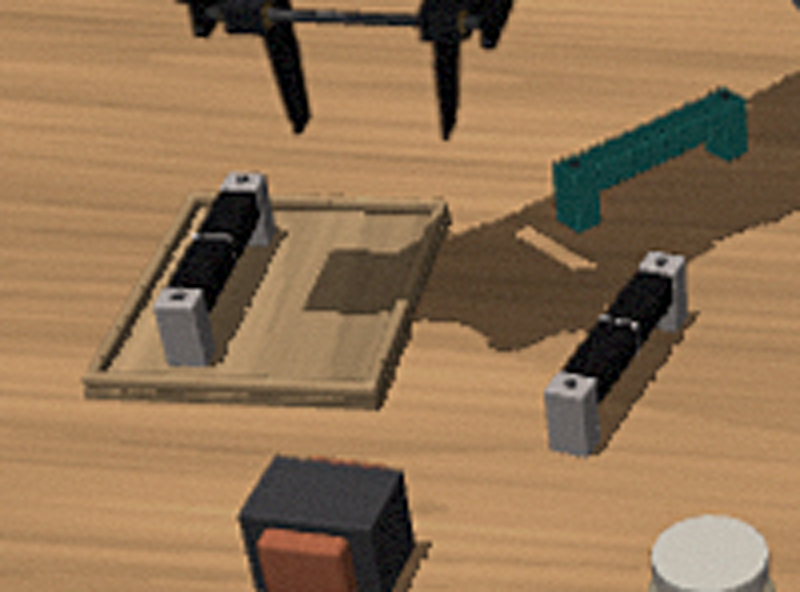

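The first handle stands in the plywood tray. Next is handle 2.

Emit:
{"fn": "jog_arm", "kwargs": {
  "commands": [
    {"dx":-15,"dy":35,"dz":0,"rx":0,"ry":0,"rz":4,"grip":95},
    {"dx":-35,"dy":80,"dz":5,"rx":0,"ry":0,"rz":8,"grip":95},
    {"dx":-52,"dy":120,"dz":15,"rx":0,"ry":0,"rz":12,"grip":95},
    {"dx":-62.3,"dy":141,"dz":33,"rx":0,"ry":0,"rz":15,"grip":95},
    {"dx":-62.3,"dy":141,"dz":33,"rx":0,"ry":0,"rz":15,"grip":95},
    {"dx":-62.3,"dy":141,"dz":33,"rx":0,"ry":0,"rz":15,"grip":95},
    {"dx":-62.3,"dy":141,"dz":33,"rx":0,"ry":0,"rz":15,"grip":95},
    {"dx":-62.3,"dy":141,"dz":33,"rx":0,"ry":0,"rz":15,"grip":95},
    {"dx":-62.3,"dy":141,"dz":33,"rx":0,"ry":0,"rz":15,"grip":95},
    {"dx":-62.3,"dy":141,"dz":33,"rx":0,"ry":0,"rz":15,"grip":95}
  ]
}}

```text
time: 18.45
tcp_pos: [563.3, -161.2, 117.7]
tcp_rot: [0.342, 3.123, 0.0]
wrist_force: [-0.3, 0.1, -0.3]
opening: 95.0
```

```bash
python3 plan.py 563.8 -160.8 38 -12.6
```

```text
t18.45 at [ 563.3 -161.2  117.7] d [-0.4  0.5 79.7] r [0.01 0.   0.12] j6 -1.63 open 95.0 F [-0.3  0.1 -0.3] M [ 0.03 -0.06  0.01]
```

Emit:
{"fn": "jog_arm", "kwargs": {
  "commands": [
    {"dx":0,"dy":0,"dz":40,"rx":0,"ry":0,"rz":0,"grip":70},
    {"dx":0,"dy":0,"dz":70,"rx":0,"ry":0,"rz":0,"grip":60},
    {"dx":0,"dy":0,"dz":79.7,"rx":0,"ry":0,"rz":0,"grip":50},
    {"dx":0,"dy":0,"dz":79.7,"rx":0,"ry":0,"rz":0,"grip":50},
    {"dx":0,"dy":0,"dz":79.7,"rx":0,"ry":0,"rz":0,"grip":20},
    {"dx":0,"dy":0,"dz":79.7,"rx":0,"ry":0,"rz":0,"grip":20},
    {"dx":0,"dy":0,"dz":79.7,"rx":0,"ry":0,"rz":0,"grip":20},
    {"dx":0,"dy":0,"dz":79.7,"rx":0,"ry":0,"rz":0,"grip":20},
    {"dx":0,"dy":0,"dz":79.7,"rx":0,"ry":0,"rz":0,"grip":20},
    {"dx":0,"dy":0,"dz":79.7,"rx":0,"ry":0,"rz":0,"grip":20}
  ],
  "force": 60
}}

```text
time: 19.7
tcp_pos: [563.5, -160.9, 38.4]
tcp_rot: [0.341, 3.122, 0.0]
wrist_force: [-0.1, 3.1, 6.2]
opening: 23.7
```

Emit:
{"fn": "jog_arm", "kwargs": {
  "commands": [
    {"dx":0,"dy":0,"dz":0,"rx":0,"ry":0,"rz":0,"grip":20},
    {"dx":0,"dy":0,"dz":0,"rx":0,"ry":0,"rz":0,"grip":20},
    {"dx":0,"dy":0,"dz":-5,"rx":0,"ry":0,"rz":0,"grip":20},
    {"dx":0,"dy":0,"dz":-20,"rx":0,"ry":0,"rz":0,"grip":20},
    {"dx":0,"dy":0,"dz":-45,"rx":0,"ry":0,"rz":0,"grip":20},
    {"dx":0,"dy":0,"dz":-75,"rx":0,"ry":0,"rz":0,"grip":20},
    {"dx":0,"dy":0,"dz":-95,"rx":0,"ry":0,"rz":0,"grip":20},
    {"dx":0,"dy":0,"dz":-100,"rx":0,"ry":0,"rz":0,"grip":20},
    {"dx":0,"dy":0,"dz":-100,"rx":0,"ry":0,"rz":0,"grip":20},
    {"dx":0,"dy":0,"dz":-100,"rx":0,"ry":0,"rz":0,"grip":20}
  ],
  "force": 60
}}

```text
time: 20.95
tcp_pos: [562.9, -160.9, 137.1]
tcp_rot: [-0.341, -3.122, -0.001]
wrist_force: [-0.5, -0.2, -3.8]
opening: 23.9
```

```bash
python3 plan.py 533.7 150.9 120 -5.4
python3 - <<'E'
from h import *
im=read_camera("scene")[:,:,::-1].copy()
cv2.imwrite("pics/g2.png",cv2.resize(im[130:260,150:330],None,fx=4,fy=4,interpolation=cv2.INTER_CUBIC))
E
```

```text
t20.95 at [ 562.9 -160.9  137.1] d [ 95.8 298.1  17.4] r [ 0.02 -0.08 -7.07] j6 -1.2 open 23.9 F [-0.5 -0.2 -3.8] M [-0.04  0.04 -0.01]
```

View pics/g2.png

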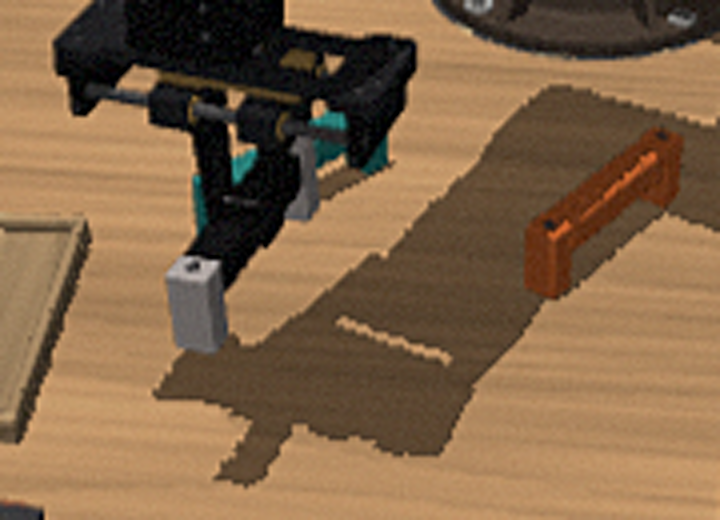

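Emit:
{"fn": "jog_arm", "kwargs": {
  "commands": [
    {"dx":10,"dy":30,"dz":0,"rx":0,"ry":0,"rz":-1,"grip":20},
    {"dx":25,"dy":80,"dz":0,"rx":0,"ry":0,"rz":-2,"grip":20},
    {"dx":42,"dy":130,"dz":0,"rx":0,"ry":0,"rz":-3,"grip":20},
    {"dx":58,"dy":180,"dz":0,"rx":0,"ry":0,"rz":-4,"grip":20},
    {"dx":74,"dy":230,"dz":0,"rx":0,"ry":0,"rz":-5,"grip":20},
    {"dx":88,"dy":275,"dz":0,"rx":0,"ry":0,"rz":-6,"grip":20},
    {"dx":95.8,"dy":298,"dz":5,"rx":0,"ry":0,"rz":-7,"grip":20},
    {"dx":95.8,"dy":298,"dz":15,"rx":0,"ry":0,"rz":-7,"grip":20},
    {"dx":95.8,"dy":298,"dz":17.4,"rx":0,"ry":0,"rz":-7,"grip":20},
    {"dx":95.8,"dy":298,"dz":17.4,"rx":0,"ry":0,"rz":-7,"grip":20}
  ]
}}

```text
time: 22.25
tcp_pos: [534.2, 149.7, 120.2]
tcp_rot: [-0.152, -3.137, 0.0]
wrist_force: [-0.2, 0.3, -3.6]
opening: 23.9
```

```bash
python3 plan.py 533.7 150.9 75 -5.4
python3 - <<'E'
from h import *
im=read_camera("scene")[:,:,::-1].copy()
cv2.imwrite("pics/e5.png",cv2.resize(im[150:270,290:410],None,fx=5,fy=5,interpolation=cv2.INTER_CUBIC))
E
```

```text
t22.25 at [534.2 149.7 120.2] d [ 0.6  1.2 45.2] r [-0.01 -0.04 -0.15] j6 -1.2 open 23.9 F [-0.2  0.3 -3.6] M [ 0.03  0.03 -0.02]
```

View pics/e5.png

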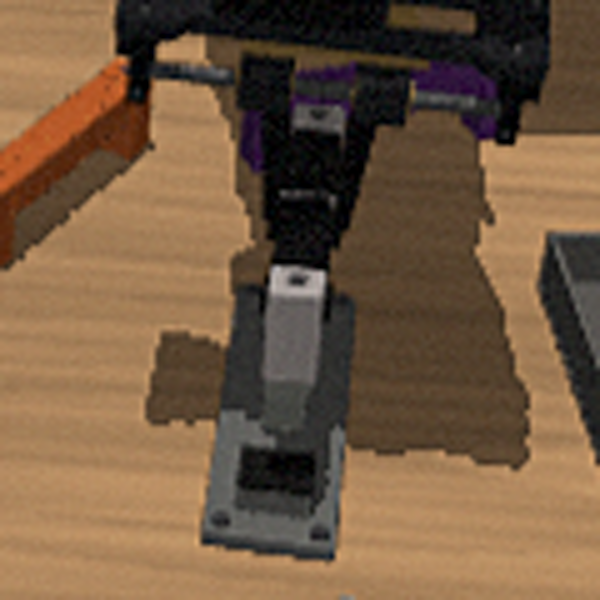

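Run:
```python
from h import *
print(pair("scene",(348.9,205.8),(353.2,172.6),131))
```

```text
(array([533.2, 148. ]), 133.7, 174.4)
```

Emit:
{"fn": "jog_arm", "kwargs": {
  "commands": [
    {"dx":0.5,"dy":1.2,"dz":15,"rx":0,"ry":0,"rz":0,"grip":20},
    {"dx":0.5,"dy":1.2,"dz":30,"rx":0,"ry":0,"rz":0,"grip":20},
    {"dx":0.5,"dy":1.2,"dz":41,"rx":0,"ry":0,"rz":0,"grip":20},
    {"dx":0.5,"dy":1.2,"dz":44.5,"rx":0,"ry":0,"rz":0,"grip":20},
    {"dx":0.5,"dy":1.2,"dz":45.5,"rx":0,"ry":0,"rz":0,"grip":20},
    {"dx":0.5,"dy":1.2,"dz":46,"rx":0,"ry":0,"rz":0,"grip":20},
    {"dx":0.5,"dy":1.2,"dz":46.5,"rx":0,"ry":0,"rz":0,"grip":20},
    {"dx":0.5,"dy":1.2,"dz":46.8,"rx":0,"ry":0,"rz":0,"grip":20},
    {"dx":0.5,"dy":1.2,"dz":46.8,"rx":0,"ry":0,"rz":0,"grip":20},
    {"dx":0.5,"dy":1.2,"dz":46.8,"rx":0,"ry":0,"rz":0,"grip":20}
  ]
}}

```text
time: 23.55
tcp_pos: [533.7, 151.9, 73.8]
tcp_rot: [0.15, 3.138, 0.0]
wrist_force: [-0.1, -0.3, -3.3]
opening: 23.8
```

```bash
python3 plan.py 533.7 150.9 73 -5.4
```

```text
t23.55 at [533.7 151.9  73.8] d [-0.1 -1.   0.8] r [ 0.01  0.01 -0.07] j6 -1.2 open 23.8 F [-0.1 -0.3 -3.3] M [-0.02  0.04  0.06]
```

Emit:
{"fn": "jog_arm", "kwargs": {
  "commands": [
    {"dx":0,"dy":-0.5,"dz":0.3,"rx":0,"ry":0,"rz":0,"grip":20},
    {"dx":0,"dy":-0.5,"dz":0.6,"rx":0,"ry":0,"rz":0,"grip":20},
    {"dx":0,"dy":-0.5,"dz":0.7,"rx":0,"ry":0,"rz":0,"grip":20},
    {"dx":0,"dy":-0.5,"dz":0.7,"rx":0,"ry":0,"rz":0,"grip":30},
    {"dx":0,"dy":-0.5,"dz":0.7,"rx":0,"ry":0,"rz":0,"grip":40},
    {"dx":0,"dy":-0.5,"dz":0.7,"rx":0,"ry":0,"rz":0,"grip":50},
    {"dx":0,"dy":-0.5,"dz":0.7,"rx":0,"ry":0,"rz":0,"grip":50},
    {"dx":0,"dy":-0.5,"dz":0.7,"rx":0,"ry":0,"rz":0,"grip":50},
    {"dx":0,"dy":-0.5,"dz":0.7,"rx":0,"ry":0,"rz":0,"grip":50},
    {"dx":0,"dy":-0.5,"dz":0.7,"rx":0,"ry":0,"rz":0,"grip":50}
  ]
}}

```text
time: 24.8
tcp_pos: [533.7, 151.4, 73.1]
tcp_rot: [0.15, 3.138, 0.0]
wrist_force: [0.7, -0.0, -0.1]
opening: 50.2
```

```bash
python3 plan.py 533.7 150.9 73 -5.4
python3 - <<'E'
from h import *
im=read_camera("scene")[:,:,::-1].copy()
cv2.imwrite("pics/e6.png",cv2.resize(im[150:270,290:410],None,fx=5,fy=5,interpolation=cv2.INTER_CUBIC))
E
```

```text
t24.80 at [533.7 151.4  73.1] d [-0.1 -0.5  0.1] r [ 0.01  0.   -0.07] j6 -1.2 open 50.2 F [ 0.7 -0.  -0.1] M [0.04 0.05 0.05]
```

View pics/e6.png

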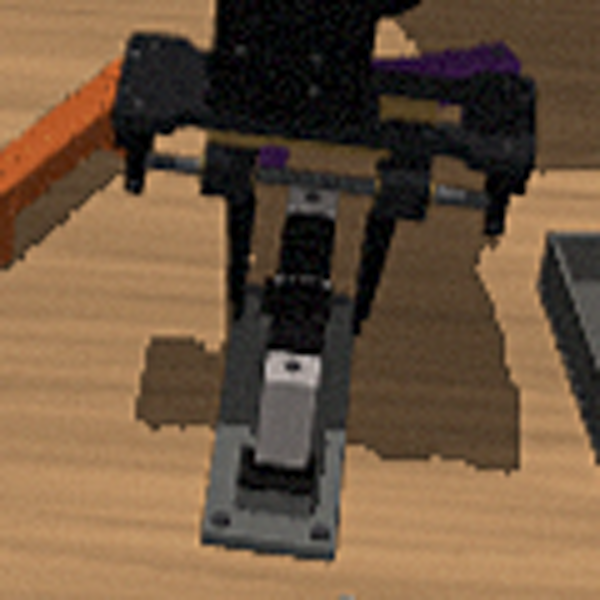

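Emit:
{"fn": "jog_arm", "kwargs": {
  "commands": [
    {"dx":0,"dy":0,"dz":0,"rx":0,"ry":0,"rz":0,"grip":52},
    {"dx":0,"dy":0,"dz":0,"rx":0,"ry":0,"rz":0,"grip":52},
    {"dx":0,"dy":0,"dz":0,"rx":0,"ry":0,"rz":0,"grip":52},
    {"dx":0,"dy":0,"dz":0,"rx":0,"ry":0,"rz":0,"grip":52},
    {"dx":0,"dy":0,"dz":0,"rx":0,"ry":0,"rz":0,"grip":52},
    {"dx":0,"dy":0,"dz":0,"rx":0,"ry":0,"rz":0,"grip":52},
    {"dx":0,"dy":0,"dz":0,"rx":0,"ry":0,"rz":0,"grip":52},
    {"dx":0,"dy":0,"dz":0,"rx":0,"ry":0,"rz":0,"grip":52},
    {"dx":0,"dy":0,"dz":0,"rx":0,"ry":0,"rz":0,"grip":52},
    {"dx":0,"dy":0,"dz":0,"rx":0,"ry":0,"rz":0,"grip":52}
  ]
}}

```text
time: 26.1
tcp_pos: [533.6, 151.4, 73.1]
tcp_rot: [-0.15, -3.138, -0.0]
wrist_force: [-0.2, -1.1, -0.1]
opening: 51.9
```

```bash
python3 plan.py 533.7 150.9 73 -5.4
python3 - <<'E'
from h import *
im=read_camera("scene")[:,:,::-1].copy()
b=cv2.imread("pics/e4.png")
c=cv2.resize(im[150:270,290:410],None,fx=5,fy=5,interpolation=cv2.INTER_CUBIC)
cv2.imwrite("pics/e7.png",np.hstack([b[150:550,150:500],c[150:550,150:500]]))
E
```

```text
t26.10 at [533.6 151.4  73.1] d [-0.1 -0.5  0.1] r [ 0.01 -0.   -0.07] j6 -1.2 open 51.9 F [-0.2 -1.1 -0.1] M [ 0.   -0.04  0.  ]
```

View pics/e7.png

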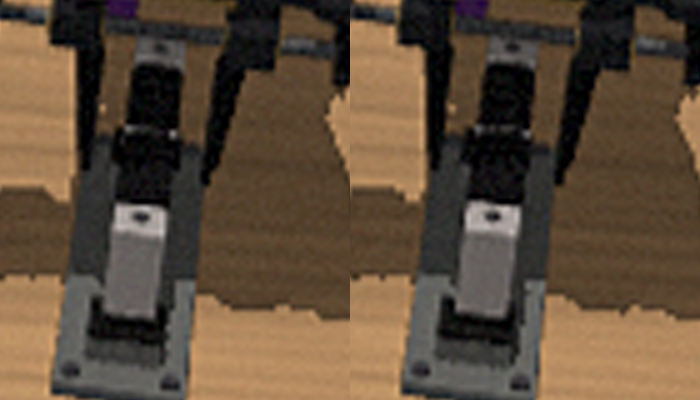

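The second handle also stays level. At 2.5 s the holes sit where the first handle's did, and both feet are clear of the stops. It goes to the plywood tray too.

Emit:
{"fn": "jog_arm", "kwargs": {
  "commands": [
    {"dx":0,"dy":0,"dz":0,"rx":0,"ry":0,"rz":0,"grip":20},
    {"dx":0,"dy":0,"dz":0,"rx":0,"ry":0,"rz":0,"grip":20},
    {"dx":0,"dy":0,"dz":0,"rx":0,"ry":0,"rz":0,"grip":20},
    {"dx":0,"dy":0,"dz":0,"rx":0,"ry":0,"rz":0,"grip":20},
    {"dx":0,"dy":0,"dz":0,"rx":0,"ry":0,"rz":0,"grip":20},
    {"dx":0,"dy":0,"dz":0,"rx":0,"ry":0,"rz":0,"grip":20},
    {"dx":0,"dy":0,"dz":-10,"rx":0,"ry":0,"rz":0,"grip":20},
    {"dx":0,"dy":0,"dz":-40,"rx":0,"ry":0,"rz":0,"grip":20},
    {"dx":0,"dy":0,"dz":-70,"rx":0,"ry":0,"rz":0,"grip":20},
    {"dx":0,"dy":0,"dz":-80,"rx":0,"ry":0,"rz":0,"grip":20}
  ],
  "force": 50
}}

```text
time: 27.4
tcp_pos: [534.0, 151.4, 154.8]
tcp_rot: [0.15, 3.136, 0.001]
wrist_force: [0.6, 0.9, -2.9]
opening: 23.7
```

```bash
python3 plan.py 507.7 -342 130 2.7
```

```text
t27.40 at [534.  151.4 154.8] d [ -20.7 -493.7   24.6] r [ 0.02  0.13 -8.17] j6 -2.21 open 23.7 F [ 0.6  0.9 -2.9] M [ 0.05 -0.04 -0.  ]
```

Emit:
{"fn": "jog_arm", "kwargs": {
  "commands": [
    {"dx":-1,"dy":-25,"dz":0,"rx":0,"ry":0,"rz":-0.5,"grip":20},
    {"dx":-3,"dy":-75,"dz":0,"rx":0,"ry":0,"rz":-1,"grip":20},
    {"dx":-6,"dy":-135,"dz":0,"rx":0,"ry":0,"rz":-2,"grip":20},
    {"dx":-8,"dy":-195,"dz":0,"rx":0,"ry":0,"rz":-3,"grip":20},
    {"dx":-11,"dy":-255,"dz":0,"rx":0,"ry":0,"rz":-4,"grip":20},
    {"dx":-13,"dy":-315,"dz":0,"rx":0,"ry":0,"rz":-5,"grip":20},
    {"dx":-16,"dy":-375,"dz":0,"rx":0,"ry":0,"rz":-6,"grip":20},
    {"dx":-18,"dy":-430,"dz":0,"rx":0,"ry":0,"rz":-7,"grip":20},
    {"dx":-20,"dy":-475,"dz":0,"rx":0,"ry":0,"rz":-8,"grip":20},
    {"dx":-20.7,"dy":-490,"dz":5,"rx":0,"ry":0,"rz":-8,"grip":20}
  ]
}}

```text
time: 28.65
tcp_pos: [506.9, -340.6, 147.3]
tcp_rot: [0.066, -3.14, -0.0]
wrist_force: [-0.2, 1.3, -3.3]
opening: 24.1
```

```bash
python3 plan.py 507.7 -342 70 2.7
```

```text
t28.65 at [ 506.9 -340.6  147.3] d [-0.8 -1.4 77.3] r [ 0.01 -0.02 -0.3 ] j6 -2.21 open 24.1 F [-0.2  1.3 -3.3] M [ 0.03 -0.    0.03]
```

Emit:
{"fn": "jog_arm", "kwargs": {
  "commands": [
    {"dx":0,"dy":0,"dz":10,"rx":0,"ry":0,"rz":0,"grip":20},
    {"dx":0,"dy":0,"dz":30,"rx":0,"ry":0,"rz":0,"grip":20},
    {"dx":0,"dy":0,"dz":50,"rx":0,"ry":0,"rz":0,"grip":20},
    {"dx":0,"dy":0,"dz":68,"rx":0,"ry":0,"rz":0,"grip":20},
    {"dx":0,"dy":0,"dz":77,"rx":0,"ry":0,"rz":0,"grip":20},
    {"dx":0,"dy":0,"dz":77,"rx":0,"ry":0,"rz":0,"grip":20},
    {"dx":0,"dy":0,"dz":77,"rx":0,"ry":0,"rz":0,"grip":20},
    {"dx":0,"dy":0,"dz":77,"rx":0,"ry":0,"rz":0,"grip":20},
    {"dx":0,"dy":0,"dz":77,"rx":0,"ry":0,"rz":0,"grip":20},
    {"dx":0,"dy":0,"dz":77,"rx":0,"ry":0,"rz":0,"grip":20}
  ]
}}

```text
time: 29.9
tcp_pos: [507.6, -338.4, 71.2]
tcp_rot: [-0.069, 3.141, -0.0]
wrist_force: [0.1, 0.0, -3.3]
opening: 23.8
```

```bash
python3 plan.py 507.7 -342 46.4 2.7
python3 - <<'E'
from h import *
im=read_camera("scene")[:,:,::-1].copy()
cv2.imwrite("pics/p3.png",cv2.resize(im[130:270,50:210],None,fx=4.5,fy=4.2,interpolation=cv2.INTER_CUBIC))
E
```

```text
t29.90 at [ 507.6 -338.4   71.2] d [ 0.1 -3.6 24.8] r [-0.01  0.01 -0.17] j6 -2.21 open 23.8 F [ 0.1  0.  -3.3] M [-0.01  0.03  0.01]
```

View pics/p3.png

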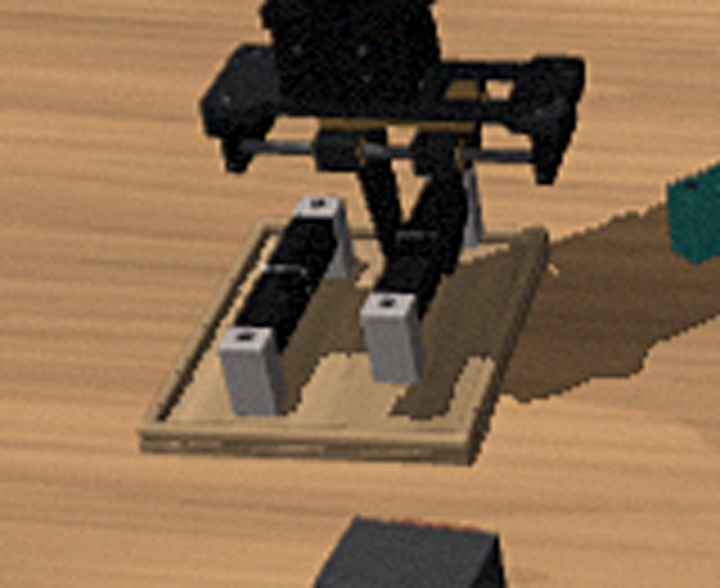

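Emit:
{"fn": "jog_arm", "kwargs": {
  "commands": [
    {"dx":0,"dy":-2.5,"dz":12,"rx":0,"ry":0,"rz":0,"grip":20},
    {"dx":0,"dy":-2.5,"dz":20,"rx":0,"ry":0,"rz":0,"grip":20},
    {"dx":0,"dy":-2.5,"dz":23,"rx":0,"ry":0,"rz":0,"grip":20},
    {"dx":0,"dy":-2.5,"dz":24,"rx":0,"ry":0,"rz":0,"grip":20},
    {"dx":0,"dy":-2.5,"dz":24.5,"rx":0,"ry":0,"rz":0,"grip":20},
    {"dx":0,"dy":-2.5,"dz":24.9,"rx":0,"ry":0,"rz":0,"grip":20},
    {"dx":0,"dy":-2.5,"dz":25.1,"rx":0,"ry":0,"rz":0,"grip":20},
    {"dx":0,"dy":-2.5,"dz":25.1,"rx":0,"ry":0,"rz":0,"grip":20},
    {"dx":0,"dy":-2.5,"dz":25.1,"rx":0,"ry":0,"rz":0,"grip":20},
    {"dx":0,"dy":-2.5,"dz":25.1,"rx":0,"ry":0,"rz":0,"grip":20}
  ]
}}

```text
time: 31.2
tcp_pos: [507.8, -340.9, 46.1]
tcp_rot: [-0.069, 3.141, -0.0]
wrist_force: [0.0, 1.2, 0.4]
opening: 23.6
```

Emit:
{"fn": "jog_arm", "kwargs": {
  "commands": [
    {"dx":0,"dy":0,"dz":0.2,"rx":0,"ry":0,"rz":0,"grip":20},
    {"dx":0,"dy":0,"dz":0.2,"rx":0,"ry":0,"rz":0,"grip":35},
    {"dx":0,"dy":0,"dz":0.2,"rx":0,"ry":0,"rz":0,"grip":44},
    {"dx":0,"dy":0,"dz":0.2,"rx":0,"ry":0,"rz":0,"grip":44},
    {"dx":0,"dy":0,"dz":0,"rx":0,"ry":0,"rz":0,"grip":44},
    {"dx":0,"dy":0,"dz":-5,"rx":0,"ry":0,"rz":0,"grip":44},
    {"dx":0,"dy":0,"dz":-25,"rx":0,"ry":0,"rz":0,"grip":44},
    {"dx":0,"dy":0,"dz":-60,"rx":0,"ry":0,"rz":0,"grip":44},
    {"dx":0,"dy":0,"dz":-100,"rx":0,"ry":0,"rz":0,"grip":44},
    {"dx":0,"dy":50,"dz":-120,"rx":0,"ry":0,"rz":0,"grip":44}
  ]
}}

```text
time: 32.45
tcp_pos: [506.0, -292.7, 168.2]
tcp_rot: [-0.065, 3.138, -0.004]
wrist_force: [0.6, 0.6, 0.1]
opening: 44.2
```

Emit:
{"fn": "jog_arm", "kwargs": {
  "commands": [
    {"dx":0,"dy":40,"dz":0,"rx":0,"ry":0,"rz":0,"grip":44},
    {"dx":0,"dy":90,"dz":0,"rx":0,"ry":0,"rz":0,"grip":44},
    {"dx":0,"dy":140,"dz":0,"rx":0,"ry":0,"rz":0,"grip":44},
    {"dx":0,"dy":180,"dz":0,"rx":0,"ry":0,"rz":0,"grip":44},
    {"dx":0,"dy":200,"dz":0,"rx":0,"ry":0,"rz":0,"grip":44},
    {"dx":0,"dy":200,"dz":0,"rx":0,"ry":0,"rz":0,"grip":44},
    {"dx":0,"dy":200,"dz":0,"rx":0,"ry":0,"rz":0,"grip":44},
    {"dx":0,"dy":200,"dz":0,"rx":0,"ry":0,"rz":0,"grip":44},
    {"dx":0,"dy":200,"dz":0,"rx":0,"ry":0,"rz":0,"grip":44},
    {"dx":0,"dy":200,"dz":0,"rx":0,"ry":0,"rz":0,"grip":44}
  ]
}}

```text
time: 33.7
tcp_pos: [496.6, -91.5, 165.9]
tcp_rot: [0.068, -3.141, -0.0]
wrist_force: [0.2, -0.5, 0.0]
opening: 43.6
```

Run:
```python
from h import *
im=read_camera("scene")[:,:,::-1].copy(); t=read_camera("top")[:,:,::-1].copy()
cv2.imwrite("pics/f.png",np.vstack([np.hstack([cv2.resize(im,(400,300)),cv2.resize(t,(400,300))]),cv2.resize(im[150:262,50:349],(800,300),interpolation=cv2.INTER_CUBIC)]))
```

```text
(no output)
```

View pics/f.png

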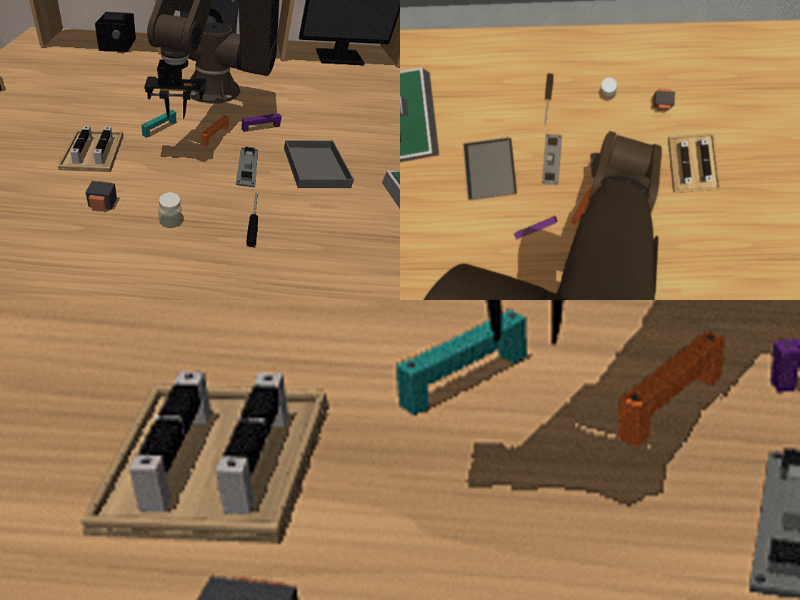

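Both handles stand on their feet in the plywood tray. Everything else looks unmoved and the arm is clear.

```bash
python3 -c "
from plant import *
print(close_job())"
```

```text
the job is handed in; nothing more can be done
None
```

I tested both handles on the knife edge, one after the other. Both stayed level for over a second after I let go, with their feet clear of the stops. Both therefore count as sound, and each now stands on its feet in the plywood tray, the first put away before I picked up the second.

- **Last checks:** the final pictures show both handles upright side by side in the tray. The stand, look-alikes, jar, screwdriver and transformer look unmoved (in the top view the arm hides some of the look-alikes). The gripper is clear, and the clock stood at about 34 s when I handed in.
- **Disagreement:** the two cameras differed by up to about 6 mm in absolute position. I handled this by comparing positions within one camera; each handle's middle was then within about 3 mm of the edge middle. The wrist torque showed no clear imbalance for either handle, but it is too noisy to prove anything, so I relied on the pictures.

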